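# Put the cooled soldering tip away in the rack hole of its size

### The job

One soldering-iron tip has cooled on the terracotta stand. Put it away, shank down, in the hole of the tip rack that matches its shank, so that its sleeve sits flush on the drilled strip, and let go of it; the strip may not be exactly where the rack says, so feel for the hole gently and never press hard on the rack. Leave the two tips in the wooden block and the other things on the bench where they are.

Things in the scene. Friction and masses are not known exactly. Their poses are not given: they have to be found in the camera images.
- tip12_mid (a point): Soldering-iron tip, yellow band round the sleeve top, 12 mm shank, upright, shank down. All three tips are 92 tall: from below, steel shank 22 long (foot nearly sharp), dark sleeve 24 dia x 44 long (grasp here), copper bit 18 dia x 26. Point: its centre, half-way up, 46 above the foot, 24 above the sleeve's lower face; z up to the copper end. Round, about 0.12 kg.
- tip15_mid (a point): Soldering-iron tip, blue band round the sleeve top, 15 mm shank, upright, shank down. All three tips are 92 tall: from below, steel shank 22 long (foot nearly sharp), dark sleeve 24 dia x 44 long (grasp here), copper bit 18 dia x 26. Point: its centre, half-way up, 46 above the foot, 24 above the sleeve's lower face; z up to the copper end. Round, about 0.12 kg.
- tip18_mid (a point): Soldering-iron tip, red band round the sleeve top, 18 mm shank, upright, shank down. All three tips are 92 tall: from below, steel shank 22 long (foot nearly sharp), dark sleeve 24 dia x 44 long (grasp here), copper bit 18 dia x 26. Point: its centre, half-way up, 46 above the foot, 24 above the sleeve's lower face; z up to the copper end. Round, about 0.12 kg.
- stand_well (a point): Middle of the well's mouth in the top of the fixed terracotta cooling stand (60 x 60, 20 high). Well 25 wide, 14 deep, its floor 6 above the table; a tip stands loosely in it, 8 of its shank showing. This tip is the one to put away; which of the three it is varies. The other two stand likewise in a wooden block (60 x 120, 20 high).
- rack: Tip rack, fixed: dark wooden frame 80 (x) x 250 (y), rails 30 high; origin at the centre of its underside, on the table. In it lies a level aluminium strip, 56 x 200, with five holes in a row along y. Over 25 N of a tip or the fingers on the rack spoils it. A tip seated home has its sleeve on the strip, its centre 64 above the table.
- rack_row (a point): Middle of the rack (axes as rack) at the strip's top face, 40 above the table. With the strip centred its holes are at x = 0, y = -72, -36, 0, 36, 72 for shanks of 9, 12, 15, 18, 21 in turn; each 1.2 wider than its shank, 24 deep, sharp-edged. But the strip is jammed up to 14 off centre, either way along y; this is not in the pose. It holds still under 50 N; across the row it is true.
- spool_blue: blue spool of solder, upright, 60 dia x 55 high; origin at centre of underside. Bystander.
- spool_yellow: yellow spool of solder, same size. Bystander.
- flux: white flux jar with red cap, 48 dia x 85 high; origin at centre of underside. Bystander.
- brush: flux brush lying on the table, about 200 long; origin at its underside. Bystander.

How it is judged:
By the outcome, as a careful person would: the job done as asked, in the order asked, and still so for the second after the job is handed in, with the robot touching nothing.
It also fails if it takes over 54 s, if anything falls off the work surface, if the arm or the gripper's body presses on something with over 40 N, if the wrist force passes 120 N, or if a joint passes its speed limit or range.

### The arm

A 6-joint arm with a two-finger parallel gripper is mounted at the origin on the work surface. World frame = base frame: x ahead of the robot, y to its left, z up, the work surface at z = 0. Lengths are in m, angles in rad, forces in N, time in s.
With the tool pointing down it reaches from about 0.4 to 0.825 m from the base axis. Payload 7 kg.
Tool frame: the origin (TCP) lies at the very end of the fingers, on their centre line; the grasp point (between the pads) lies 19 mm behind it; x points along the fingers, y is the direction in which the jaws open and shut, and the axes are right-handed (so a half turn about x gives the same grasp; the last joint's range is limited). The gripper opens to 88 mm and grips with 3 to 60 N. Pads are 19 mm wide; open, the fingers measure 130 mm over their backs; the gripper's body (78 mm by 193 mm) begins 47 mm behind the grasp point.
Start: joints at [-0.93, 0.359, 0.012, 0, -1.224, -0.288], TCP at [0.233, -0.633, 0.227] pointing down, gripper open.
Joint ranges: [-3.07, 3.07], [-1.43, 2.12], [-1.02, 1.25], [-3.03, 1.67], [-3.05, -0], [-3.03, 3.03]. Speed limits (rad/s): [2.39, 2.39, 3.01, 3.14, 3.14, 3.14].

### API

Orientations are given as [roll, pitch, yaw] about the fixed x, y, z axes, in that order (R = Rz(yaw) Ry(pitch) Rx(roll)).
In Python, from station import arm, cams gives the robot as it stands. The module is installed in compiled form; this text tells all that it offers.
- The arm moves only by the tool carry_out, never from a script. Its argument "deltas" is a list of rows, each a list of 6 numbers: the shift along the tool's x, y, z in units of 0.04 m (1.0 is 0.04 m), then the turn, a rotation vector about the tool's x, y, z in units of 4 degrees (1.0 is 4 degrees). In form: [[tx, ty, tz, ax, ay, az], ...]. A call has 1 to 5 rows; each row shifts and turns the pose as measured when the row begins, along the tool's axes as they then stand; what a row does not reach is not made up. A row lasts 1/10 s, in which the tool goes at most 50 mm and 8.59 degrees, less where a joint would pass 70% of its speed; a pose out of reach is approached as far as the arm can. A call with a number of a shift or a turn outside -1 to 1 is refused whole. A call with a gripper value outside its range is refused whole. "hand" is the closure, from 0 (fully open) to 1 (shut), set as the call begins (left out, the last holds). The fingers move at their own pace and stop on an object; "newtons" is the grip in N (left out, the last holds). Time passes only in rows, so rows that do not move let the fingers close. It gives the time, the measured TCP pose, the force and the opening at its end, in the units of the state.
- arm.get_state(): the state, without advancing time (a new reading comes with each control period).
- cams.grab_frame(name): name is "side" or "top"; returns a dict with "pixels" (420x560x3 uint8, red, green, blue), "fx", "fy", "cx", "cy" (pixels), "k1" (the pictures are not rectified: a ray, as slopes to the right and down, at radius r is drawn at 1 + k1 r^2 times it, then the intrinsics apply), "T" (4x4, takes a point from camera to world coordinates). Camera axes: x right, y up, looking along -z (the intrinsics and any distortion apply to the point x, -y, -z); pixel columns grow to the right and rows downward; lengths in m; the calibration is good to about 2 mm. A picture is of the moment at which its call begins. There is no depth.
- arm.job_done(): hands the job in, once; it reports no verdict.
The state is a dict: "t": time; "q": joint angles; "qd": joint speeds; "joint_efforts": joint torques, N m; "eef_pos": TCP position; "ee_rot": TCP orientation; "force": force on the tool from outside, world axes, zero at the start; "moment": the same for the moment, N m; "width": finger opening in m.
Only numpy, scipy, OpenCV 4.12 (cv2) and the standard library are available. Lean on these libraries where they do the work, as an engineer would, in place of code of your own. Each camera call takes 0.05 s, during which the arm holds its last target.

## Working session

There is one attempt and no reset: what is moved stays moved. The work goes in short steps, Python scripts to look and compute and a tool call to move; the robot and the scene stay as the last step left them, time stands still between calls to the robot, and variables do not carry over. Pictures are saved under pics/ and viewed, and the job is handed in when it is done.

Besides the shell and the picture viewer there is one more tool, called after "Request:" by a JSON object that holds its "op" and its "data", one argument or row to a line. carry_out: Moves the arm, as the interface text tells. Shifts and turns lie within -1 to 1; 1 stands for 0.04 m of shift or 4 degrees of turn. Its arguments: {"type":"object","properties":{"deltas":{"type":"array","items":{"type":"array","items":{"type":"number","minimum":-1,"maximum":1}}},"hand":{"type":"number"},"newtons":{"type":"number"}},"required":["deltas"]}

```bash
mkdir -p pics
cat > h.py <<'E'
import numpy as np, cv2, json
from station import arm, cams
def grab(n,tag):
    f=cams.grab_frame(n); cv2.imwrite(f'pics/{tag}.png',cv2.cvtColor(f['pixels'],cv2.COLOR_RGB2BGR))
    np.savez(f'pics/{tag}.npz',**f); return f
def load(tag): return dict(np.load(f'pics/{tag}.npz'))
def ray(f,u,v):
    K=np.array([[f['fx'],0,f['cx']],[0,f['fy'],f['cy']],[0,0,1]],float)
    p=cv2.undistortPoints(np.array([[[u,v]]],float),K,np.array([f['k1'],0,0,0,0],float))[0,0]
    T=f['T']; d=T[:3,:3]@np.array([p[0],-p[1],-1]); return T[:3,3],d
def onz(f,u,v,z):
    o,d=ray(f,u,v); return o+d*(z-o[2])/d[2]
def proj(f,P):
    T=f['T']; c=T[:3,:3].T@(np.array(P)-T[:3,3]); x,y=c[0]/-c[2],-c[1]/-c[2]; s=1+f['k1']*(x*x+y*y)
    return f['fx']*x*s+f['cx'],f['fy']*y*s+f['cy']
E
python3 - <<'E'
from h import *
for n in('top','side'):
    f=grab(n,n+'0'); print(n,f['fx'],f['k1'],np.round(f['T'],3).tolist())
s=arm.get_state(); print(s)
E
```

```text
top 455.2094945236807 -0.02637903087960321 [[0.004, 0.996, -0.09, 0.515], [-1.0, 0.003, -0.011, 0.109], [-0.011, 0.09, 0.996, 1.026], [0.0, 0.0, 0.0, 1.0]]
side 387.5147649305769 0.03081886846804083 [[-0.878, 0.333, -0.344, 0.265], [-0.479, -0.609, 0.632, 0.715], [0.001, 0.72, 0.694, 0.75], [0.0, 0.0, 0.0, 1.0]]
{'t': 0.1, 'q': array([-9.29951882e-01,  3.59325479e-01,  1.11756963e-02, -2.99196789e-04,
       -1.22411606e+00, -2.88081248e-01]), 'qd': array([-0.00070712, -0.00040838,  0.00247808,  0.00173272, -0.00078179,
       -0.00011507]), 'joint_efforts': array([-2.41946298e-03, -5.84163380e+01,  2.93753332e+01,  7.01557606e+00,
        1.01851291e-02, -3.82540532e-05]), 'eef_pos': array([ 0.23302003, -0.63304531,  0.22572244]), 'ee_rot': array([1.66977822, 1.56930013, 2.02243955]), 'force': array([ 0.16368455, -0.58968767, -0.07724828]), 'moment': array([-0.04333682,  0.01725034,  0.00205265]), 'width': 0.0878957294454179}
```

View pics/top0.png

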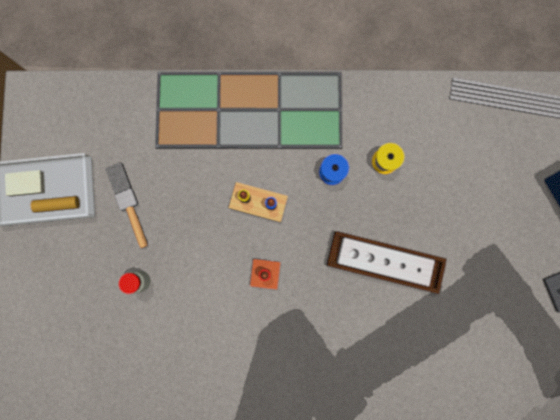

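View pics/side0.png

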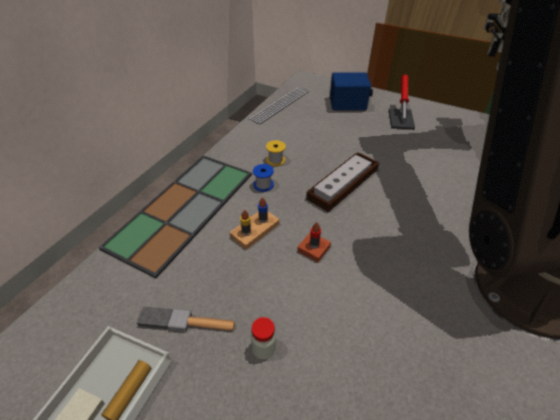

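The top view shows the stand at about (265,273) with the red-banded tip. The rack is at about (387,262), with its largest hole at the left (355,253). The block at (258,202) holds the yellow and blue tips. I'll zoom in to measure.

Run:
```python
from h import *
for t,b in(('top0',(320,225,130,75)),('top0',(240,250,50,50)),('side0',(290,145,100,120))):
    im=cv2.imread(f'pics/{t}.png'); x,y,w,h=b; s=min(780//w,590//h)
    cv2.imwrite(f'pics/{t}_{x}.png',cv2.resize(im[y:y+h,x:x+w],None,fx=s,fy=s,interpolation=cv2.INTER_CUBIC)); print(s)
```

```text
6
11
4
```

View pics/top0_320.png

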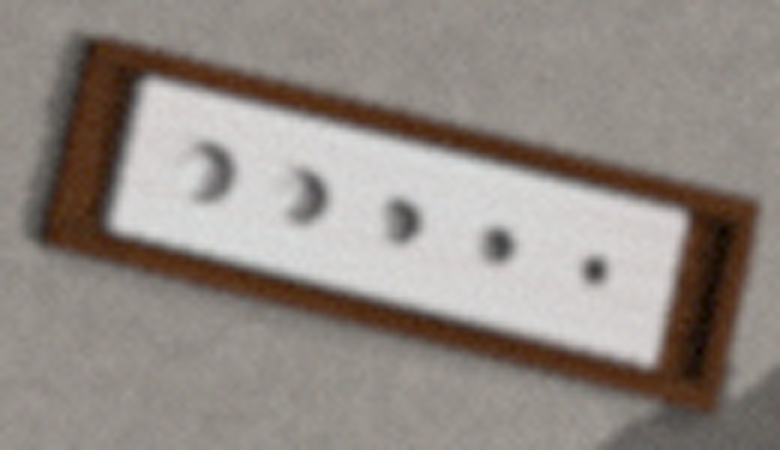

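View pics/top0_240.png

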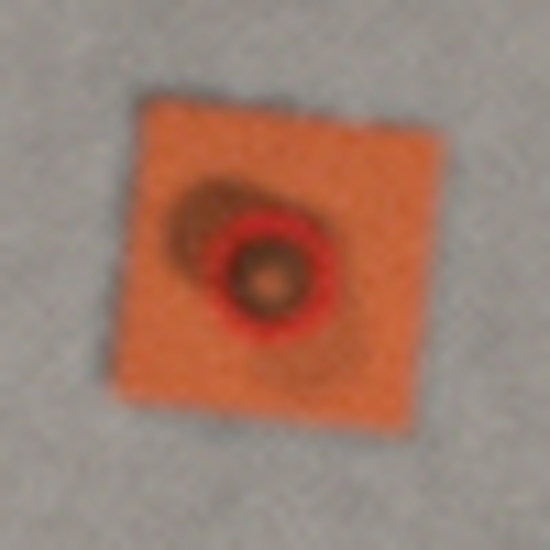

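View pics/side0_290.png

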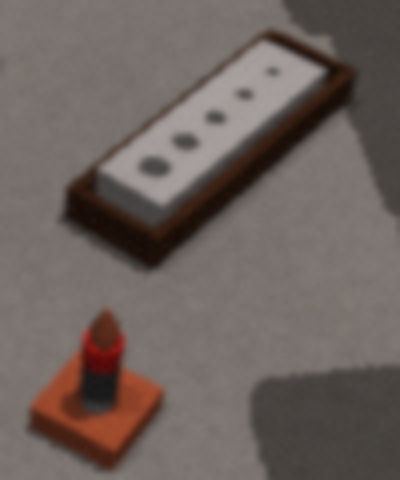

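Run:
```python
from h import *
def meas(tag,box,thr):
    f=load(tag); im=f['pixels'].astype(float); x,y,w,h=box
    sub=im[y:y+h,x:x+w]; m=((sub.min(2)>thr)).astype(np.uint8)
    c=max(cv2.findContours(m,cv2.RETR_EXTERNAL,cv2.CHAIN_APPROX_NONE)[0],key=cv2.contourArea)
    P=np.array([onz(f,p[0][0]+x,p[0][1]+y,0.04)[:2] for p in c])
    r=cv2.minAreaRect((P*1000).astype(np.float32)); b=cv2.boxPoints(r)
    print(tag,thr,'rect',r); 
    # holes: dark components within hull
    hull=cv2.convexHull(c); hm=np.zeros_like(m); cv2.fillPoly(hm,[hull],1); hm=cv2.erode(hm,np.ones((3,3)))
    d=((sub.min(2)<thr)&(hm>0)).astype(np.uint8)
    n,l,st,ce=cv2.connectedComponentsWithStats(d)
    for i in range(1,n):
        if st[i,4]>5: print('  hole',st[i,4],np.round(ce[i]+[x,y],1),np.round(onz(f,*(ce[i]+[x,y]),0.04)*1000,1))
    return b
for thr in(140,160,175): meas('top0',(325,225,125,75),thr)
for thr in(130,150,165): meas('side0',(300,145,90,65),thr)
# tip
f=load('top0'); hsv=cv2.cvtColor(f['pixels'],cv2.COLOR_RGB2HSV)[250:300,240:290]
rgb=f['pixels'][250:300,240:290].astype(int)
m=((rgb[...,0]>130)&(rgb[...,1]<65)).astype(np.uint8)
c=max(cv2.findContours(m,cv2.RETR_EXTERNAL,cv2.CHAIN_APPROX_NONE)[0],key=cv2.contourArea)
(u,v),r=cv2.minEnclosingCircle(c); print('band',u+240,v+250,r,onz(f,u+240,v+250,0.072),onz(f,240+24.4,250+25,0.072))
# stand
m=((hsv[...,1]>140)&((hsv[...,0]<15)|(hsv[...,0]>170))).astype(np.uint8)
c=max(cv2.findContours(m,cv2.RETR_EXTERNAL,cv2.CHAIN_APPROX_NONE)[0],key=cv2.contourArea)
r=cv2.minAreaRect(np.array([onz(f,p[0][0]+240,p[0][1]+250,0.02)[:2]*1000 for p in c]).astype(np.float32)); print('stand',r)
# side: copper tip & projections
g=load('side0'); 
for z in(.02,.028,.072,.098): print(z,proj(g,[*onz(f,u+240,v+250,.072)[:2],z]))
```

```text
top0 140 rect ((501.5898132324219, -129.82608032226562), (200.5635223388672, 56.90724563598633), 76.13646697998047)
  hole 30 [355.9 253.1] [519.  -65.3  40. ]
  hole 25 [371.4 257.5] [509.7 -98.7  40. ]
  hole 25 [387.1 261.3] [ 501.6 -132.2   40. ]
  hole 19 [402.5 265.4] [ 493.  -165.4   40. ]
  hole 12 [418.8 269.7] [ 483.9 -200.1   40. ]
top0 160 rect ((501.3375244140625, -129.82040405273438), (199.13372802734375, 55.33974838256836), 76.08805084228516)
  hole 42 [355.6 253.3] [518.7 -64.8  40. ]
  hole 38 [371.2 257.5] [509.7 -98.2  40. ]
  hole 33 [386.8 261.4] [ 501.5 -131.5   40. ]
  hole 26 [402.5 265.3] [ 493.2 -165.3   40. ]
  hole 15 [418.6 269.6] [ 484.1 -199.8   40. ]
top0 175 rect ((501.2886962890625, -129.95709228515625), (198.01321411132812, 54.319129943847656), 76.08927154541016)
  hole 54 [355.4 253.3] [518.6 -64.3  40. ]
  hole 49 [371.  257.6] [509.5 -97.8  40. ]
  hole 43 [386.7 261.4] [ 501.4 -131.3   40. ]
  hole 32 [402.5 265.5] [ 492.8 -165.3   40. ]
  hole 21 [418.8 269.9] [ 483.5 -200.2   40. ]
side0 130 rect ((504.78216552734375, -131.2626190185547), (195.66957092285156, 53.19764709472656), 76.14867401123047)
  hole 6 [358.  162.5] [ 487.3 -202.4   40. ]
  hole 11 [350.6 168.1] [ 497.  -167.1   40. ]
  hole 16 [343.3 173.8] [ 506.  -132.5   40. ]
  hole 28 [335.9 180. ] [514.2 -96.8  40. ]
  hole 39 [328.  186.3] [523.1 -61.5  40. ]
side0 150 rect ((505.215087890625, -131.1105194091797), (187.63827514648438, 48.20304870605469), 75.79942321777344)
  hole 17 [357.9 162.6] [ 487.4 -201.8   40. ]
  hole 24 [350.5 168.2] [ 497.2 -166.6   40. ]
  hole 32 [343.7 174.1] [ 504.6 -131.8   40. ]
  hole 46 [335.9 180. ] [514.2 -96.9  40. ]
  hole 65 [328.  186.2] [523.3 -62.   40. ]Traceback (most recent call last):
  File "<stdin>", line 17, in <module>
  File "<stdin>", line 5, in meas
ValueError: max() iterable argument is empty
```

```bash
cat > tip.py <<'E'
from h import *
f=load('top0');g=load('side0')
def band(f,x,y,w,h):
    rgb=f['pixels'][y:y+h,x:x+w].astype(int)
    m=((rgb[...,0]>100)&(rgb[...,1]<0.33*rgb[...,0])&(rgb[...,2]<.35*rgb[...,0])).astype(np.uint8)
    c=max(cv2.findContours(m,cv2.RETR_EXTERNAL,cv2.CHAIN_APPROX_NONE)[0],key=cv2.contourArea)
    b=cv2.boundingRect(c);(u,v),r=cv2.minEnclosingCircle(c)
    return u+x,v+y,r,(b[0]+x,b[1]+y,b[2],b[3])
if __name__=='__main__':
    u,v,r,b=band(f,240,250,50,50);p=onz(f,u,v,.072); print('top',u,v,r,b,p)
    U,V,R,B=band(g,300,215,35,30); print('side',U,V,R,B)
    for z in(.02,.066,.072,.098): print(z,proj(g,[p[0],p[1],z]))
    hsv=cv2.cvtColor(f['pixels'],cv2.COLOR_RGB2HSV)[250:300,240:290]
    m=((hsv[...,1]>140)&((hsv[...,0]<15)|(hsv[...,0]>170))).astype(np.uint8)
    c=max(cv2.findContours(m,cv2.RETR_EXTERNAL,cv2.CHAIN_APPROX_NONE)[0],key=cv2.contourArea)
    print('stand',cv2.minAreaRect(np.array([onz(f,q[0][0]+240,q[0][1]+250,0.02)[:2]*1000 for q in c]).astype(np.float32)))
    (o,d),(o2,d2)=ray(f,u,v),ray(g,U,V)
    t=np.linalg.lstsq(np.c_[d,-d2],o2-o,rcond=None)[0];print('tri',o+d*t[0],o2+d2*t[1])
E
python3 tip.py
python3 - <<'E'
from h import *
f=load('top0')
for tag,box,z in(('top0',(225,175,70,50),.072),):
    im=f['pixels'].astype(int)
    y=(im[...,0]>130)&(im[...,1]>110)&(im[...,2]<60); b=(im[...,2]>90)&(im[...,0]<60)&(im[...,1]<80)
    for n,m in(('y',y),('b',b)):
        k,l,st,ce=cv2.connectedComponentsWithStats(m.astype(np.uint8))
        for i in range(1,k):
            if st[i,4]>8: print(n,st[i],np.round(ce[i]),np.round(onz(f,*ce[i],.06),3))
E
```

```text
top 264.0 274.5 5.590270042419434 (259, 269, 11, 12) [0.47393652 0.13183343 0.072     ]
side 315.125 231.5 4.155292510986328 (311, 229, 9, 5)
0.02 (np.float64(314.68678040250575), np.float64(244.83620852535108))
0.066 (np.float64(316.0569157388421), np.float64(232.24684245020455))
0.072 (np.float64(316.2428824793667), np.float64(230.5401168623425))
0.098 (np.float64(317.06931702143464), np.float64(222.96124856884805))
stand ((473.6404724121094, 131.6243896484375), (57.730533599853516, 58.139015197753906), 83.21307373046875)
tri [0.47378735 0.13191638 0.06854391] [0.47608094 0.13283856 0.06846705]
y [372 144  32  30 601] [388. 158.] [ 0.724 -0.134  0.06 ]
y [238 190  12  11  56] [243. 196.] [0.64  0.177 0.06 ]
y [ 32 197  43  14 354] [ 53. 204.] [0.623 0.588 0.06 ]
b [332 164   7   7  20] [335. 167.] [ 0.703 -0.019  0.06 ]
b [319 168  12  16  64] [324. 177.] [0.681 0.005 0.06 ]
b [267 205   8   4  15] [270. 207.] [0.616 0.119 0.06 ]
```

```bash
cat > st.py <<'E'
import numpy as np,sys
from scipy.spatial.transform import Rotation as Ro
from station import arm
s=arm.get_state(); R=Ro.from_euler('xyz',s['ee_rot']).as_matrix()
print('t',s['t'],'pos',np.round(s['eef_pos'],4),'w',round(s['width'],4),'F',np.round(s['force'],2),'M',np.round(s['moment'],3)); print(np.round(R,4).tolist(),'q',np.round(s['q'],2))
print('jaw angle',np.degrees(np.arctan2(R[1,1],R[0,1])))
if len(sys.argv)>3:
    d=np.array(list(map(float,sys.argv[1:4])))-s['eef_pos']; print('units',np.round(R.T@d/.04,3))
    # level, jaw yaw
    if len(sys.argv)>4:
        a=np.radians(float(sys.argv[4])); y=np.array([np.cos(a),np.sin(a),0]); x=np.array([0,0,-1.]); T=np.c_[x,y,np.cross(x,y)]
        print('turn',np.round(np.degrees(Ro.from_matrix(R.T@T).as_rotvec())/4,3))
E
python3 st.py .475 .132 .2 -103.9
```

```text
t 0.1 pos [ 0.233  -0.633   0.2257] w 0.0879 F [ 0.16 -0.59 -0.08] M [-0.043  0.017  0.002]
[[-0.0007, -0.3454, 0.9385], [0.0013, 0.9385, 0.3454], [-1.0, 0.0015, -0.0001]] q [-0.93  0.36  0.01 -0.   -1.22 -0.29]
jaw angle 110.205999442544
units [ 0.665 15.859 12.283]
turn [-3.6473e+01  2.6000e-02 -1.1000e-02]
```

Request:
{"op": "carry_out", "data": {
  "deltas": [
    [0,0.6,1,0,0,0],
    [0,0.6,1,0,0,0],
    [0,0.6,1,0,0,0],
    [0,0.6,1,0,0,0],
    [0,0.6,1,0,0,0]
  ]
}}

```text
t: 0.6
eef_pos: [0.3791, -0.449, 0.2217]
ee_rot: [2.0, 1.563, 2.343]
force: [1.2, -0.3, -0.0]
width: 0.088
```

Request:
{"op": "carry_out", "data": {
  "deltas": [
    [0,0.9,0.5,0,0,0],
    [0,0.9,0.5,0,0,0],
    [0,0.9,0.5,0,0,0],
    [0,0.9,0.5,0,0,0],
    [0,0.9,0.5,0,0,0]
  ]
}}

```text
t: 1.1
eef_pos: [0.4148, -0.2372, 0.2202]
ee_rot: [2.093, 1.56, 2.437]
force: [1.2, 0.1, 0.3]
width: 0.0876
```

```bash
python3 st.py .475 .132 .15 76.1
```

```text
t 1.1 pos [ 0.4148 -0.2372  0.2202] w 0.0876 F [1.19 0.12 0.3 ] M [ 0.021 -0.218  0.011]
[[-0.0083, -0.3373, 0.9414], [0.007, 0.9414, 0.3373], [-0.9999, 0.0094, -0.0054]] q [-0.11  0.04 -0.41 -0.01 -1.13 -1.11]
jaw angle 109.71196221081358
units [1.806 8.164 4.54 ]
turn [ 8.403 -0.115 -0.108]
```

Request:
{"op": "carry_out", "data": {
  "deltas": [
    [0,0.9,0.5,0,0,0],
    [0,0.9,0.5,0,0,0],
    [0,0.9,0.5,0,0,0],
    [0,0.9,0.5,0,0,0],
    [0,0.9,0.5,0,0,0]
  ]
}}

```text
t: 1.6
eef_pos: [0.4468, -0.0255, 0.2211]
ee_rot: [2.035, 1.56, 2.379]
force: [0.2, -0.8, 1.1]
width: 0.0879
```

Request:
{"op": "carry_out", "data": {
  "deltas": [
    [0,0.9,0.5,0,0,0],
    [0,0.9,0.5,0,0,0],
    [0,0.9,0.5,0,0,0],
    [0,0.9,0.5,0,0,0]
  ]
}}

```text
t: 2.0
eef_pos: [0.4722, 0.1442, 0.2224]
ee_rot: [1.973, 1.559, 2.318]
force: [1.1, -1.2, 0.5]
width: 0.0881
```

Request:
{"op": "carry_out", "data": {
  "deltas": [
    [0,0,0,1,0,0],
    [0,0,0,1,0,0],
    [0,0,0,1,0,0],
    [0,0,0,1,0,0],
    [0,0,0,1,0,0]
  ]
}}

```text
t: 2.5
eef_pos: [0.4716, 0.1502, 0.2201]
ee_rot: [2.613, 1.558, 2.604]
force: [-0.3, -0.8, -0.1]
width: 0.0878
```

```bash
python3 st.py .475 .132 .15 76.1
```

```text
t 2.5 pos [0.4716 0.1502 0.2201] w 0.0878 F [-0.3  -0.79 -0.11] M [-0.041 -0.081 -0.   ]
[[-0.0112, 0.009, 0.9999], [0.0067, 0.9999, -0.0089], [-0.9999, 0.0066, -0.0113]] q [ 0.7   0.07 -0.37 -0.01 -1.13 -2.27]
jaw angle 89.48483837041796
units [ 1.749 -0.466  0.11 ]
turn [ 3.347 -0.172 -0.075]
```

Request:
{"op": "carry_out", "data": {
  "deltas": [
    [0,-0.46,0.11,0.85,-0.1,0],
    [0,0,0,0.85,-0.1,0],
    [0,0,0,0.85,0,0],
    [0,0,0,0.85,0,0],
    [0,0,0,0,0,0]
  ]
}}

```text
t: 3.0
eef_pos: [0.4746, 0.1306, 0.2184]
ee_rot: [1.791, 1.567, 1.533]
force: [-0.2, -1.0, 0.2]
width: 0.0876
```

```bash
python3 st.py .475 .132 .1 76.1; python3 -c "
from h import *
grab('top','top1');grab('side','side1')"
```

```text
t 3.0 pos [0.4746 0.1306 0.2184] w 0.0876 F [-0.25 -0.97  0.15] M [-0.03   0.002 -0.012]
[[0.0002, 0.2552, 0.9669], [0.0043, 0.9669, -0.2552], [-1.0, 0.0042, -0.0009]] q [ 0.67  0.06 -0.39 -0.   -1.12 -2.49]
jaw angle 75.216223070309
units [2.959 0.023 0.003]
turn [-0.221 -0.013 -0.06 ]
```

View pics/top1.png

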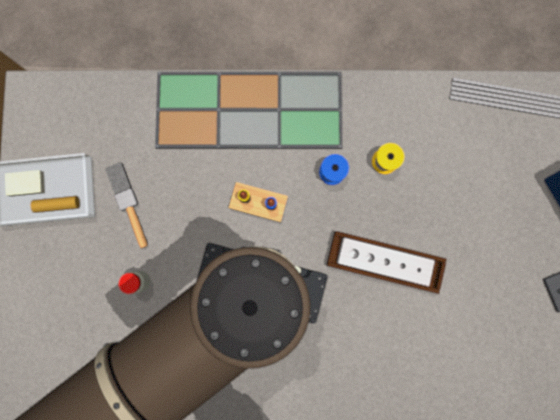

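View pics/side1.png

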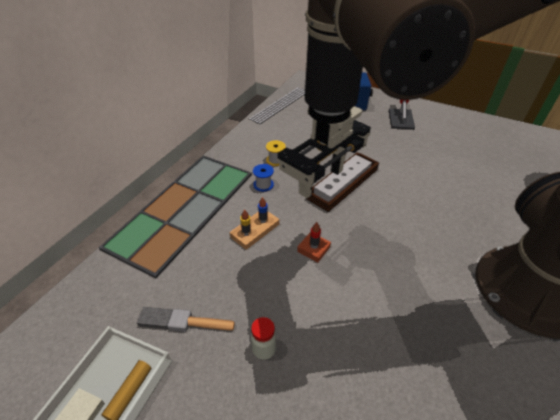

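The arm hovers over the stand without touching anything, with the rack and tip visible in the side view. I'll lower to just above the tip and check alignment.

Request:
{"op": "carry_out", "data": {
  "deltas": [
    [0.9,0.01,0,-0.2,0,-0.06],
    [0.9,0,0,0,0,0],
    [0.8,0,0,0,0,0],
    [0,0,0,0,0,0]
  ]
}}

```text
t: 3.5
eef_pos: [0.4761, 0.1322, 0.1132]
ee_rot: [0.924, 1.566, 0.69]
force: [-1.0, -0.8, 0.2]
width: 0.0879
```

```bash
python3 st.py .475 .132 .037 76.1; python3 -c "
from h import *
f=grab('side','side2')
s=arm.get_state();p=s['eef_pos'];print(proj(f,p))
im=cv2.imread('pics/side2.png')[150:270,240:400];cv2.imwrite('pics/side2c.png',cv2.resize(im,None,fx=4.8,fy=4.8,interpolation=3))"
```

```text
t 3.5 pos [0.4761 0.1322 0.1132] w 0.0879 F [-1.02 -0.79  0.2 ] M [-0.117  0.108  0.045]
[[0.0033, 0.2315, 0.9728], [0.0027, 0.9728, -0.2315], [-1.0, 0.0034, 0.0026]] q [ 0.67  0.17 -0.54 -0.   -0.86 -2.47]
jaw angle 76.61696816475325
units [ 1.905 -0.017 -0.032]
turn [ 0.129  0.037 -0.049]
(np.float64(315.99918137145585), np.float64(217.44310460113695))
```

View pics/side2c.png

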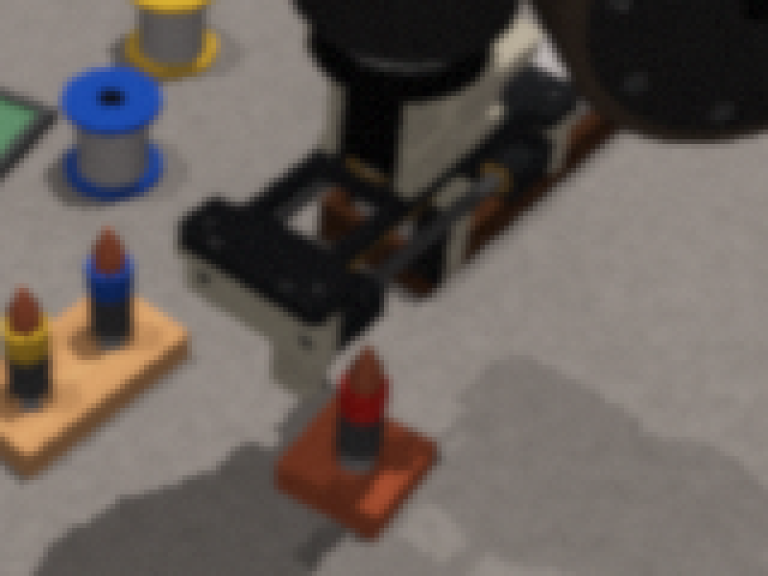

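The side crop shows the tip (about 316,231) centred between the open fingers. I'll descend and close.

Request:
{"op": "carry_out", "data": {
  "deltas": [
    [0.7,0,-0.03,0,0,0],
    [0.7,0,0,0,0,0],
    [0.5,0,0,0,0,0],
    [0,0,0,0,0,0]
  ]
}}

```text
t: 3.95
eef_pos: [0.4829, 0.1371, 0.0454]
ee_rot: [0.734, 1.552, 0.507]
force: [0.1, 0.1, 0.3]
width: 0.0876
```

Request:
{"op": "carry_out", "data": {
  "deltas": [
    [0,0,0,0,0,0],
    [0,0,0,0,0,0],
    [0,0,0,0,0,0],
    [0,0,0,0,0,0],
    [0,0,0,0,0,0]
  ],
  "hand": 1,
  "newtons": 20
}}

```text
t: 4.45
eef_pos: [0.4869, 0.1398, 0.0524]
ee_rot: [0.746, 1.542, 0.521]
force: [0.1, -0.3, 0.4]
width: 0.0532
```

```bash
python3 st.py .475 .132 .037 76.1
```

```text
t 4.45 pos [0.4869 0.1398 0.0524] w 0.0532 F [ 0.12 -0.26  0.44] M [-0.103  0.13  -0.047]
[[0.025, 0.2228, 0.9746], [0.0143, 0.9747, -0.2232], [-0.9996, 0.0196, 0.0212]] q [ 0.67  0.26 -0.6   0.01 -0.68 -2.47]
jaw angle 77.12600704988625
units [ 0.375 -0.263 -0.255]
turn [ 0.254  0.301 -0.283]
```

Request:
{"op": "carry_out", "data": {
  "deltas": [
    [0.38,-0.26,-0.26,0.25,0.3,-0.28],
    [0,0,0,0,0,0]
  ],
  "hand": 0
}}

```text
t: 4.65
eef_pos: [0.4743, 0.1319, 0.0367]
ee_rot: [2.72, 1.57, 2.476]
force: [-0.5, -0.2, -0.2]
width: 0.0645
```

```bash
python3 st.py .475 .132 .037 76.1
```

```text
t 4.65 pos [0.4743 0.1319 0.0367] w 0.0645 F [-0.45 -0.17 -0.17] M [-0.101  0.045 -0.025]
[[-0.0004, 0.2412, 0.9705], [0.0003, 0.9705, -0.2412], [-1.0, 0.0002, -0.0005]] q [ 0.67  0.28 -0.62 -0.   -0.67 -2.48]
jaw angle 76.04126017145703
units [-0.008  0.007  0.018]
turn [-0.015 -0.007 -0.003]
```

Request:
{"op": "carry_out", "data": {
  "deltas": [
    [0,0,0,0,0,0],
    [0,0,0,0,0,0]
  ],
  "hand": 1,
  "newtons": 20
}}

```text
t: 4.85
eef_pos: [0.474, 0.1316, 0.0363]
ee_rot: [-2.487, 1.569, -2.731]
force: [0.3, -0.6, -0.1]
width: 0.058
```

```bash
python3 st.py .475 .132 .037 76.1
```

```text
t 4.85 pos [0.474  0.1316 0.0363] w 0.058 F [ 0.31 -0.58 -0.09] M [-0.037 -0.051 -0.006]
[[-0.0012, 0.241, 0.9705], [-0.0005, 0.9705, -0.241], [-1.0, -0.0008, -0.0011]] q [ 0.67  0.28 -0.62 -0.   -0.67 -2.48]
jaw angle 76.05689689630876
units [-0.018  0.015  0.021]
turn [-0.011 -0.015  0.012]
```

Request:
{"op": "carry_out", "data": {
  "deltas": [
    [-0.02,0.01,0.02,0,0,0],
    [0,0,0,0,0,0],
    [0,0,0,0,0,0]
  ]
}}

```text
t: 5.15
eef_pos: [0.4755, 0.1321, 0.0374]
ee_rot: [-2.45, 1.57, -2.693]
force: [-0.1, 0.2, 0.4]
width: 0.0347
```

```bash
python3 st.py .475 .132 .037 76.1
```

```text
t 5.15 pos [0.4755 0.1321 0.0374] w 0.0347 F [-0.11  0.24  0.41] M [-0.032 -0.018  0.011]
[[-0.0006, 0.2405, 0.9706], [-0.0003, 0.9706, -0.2405], [-1.0, -0.0004, -0.0005]] q [ 0.67  0.28 -0.62 -0.   -0.68 -2.48]
jaw angle 76.08139147874242
units [ 0.01  -0.006 -0.011]
turn [-0.005 -0.007  0.006]
```

Request:
{"op": "carry_out", "data": {
  "deltas": [
    [0,0,-0.01,0,0,0],
    [0,0,0,0,0,0],
    [0,0,0,0,0,0]
  ]
}}

```text
t: 5.45
eef_pos: [0.4751, 0.1323, 0.0376]
ee_rot: [-2.74, 1.57, -2.983]
force: [0.3, 0.8, 0.0]
width: 0.0232
```

```bash
python3 st.py .475 .132 .037 76.1
```

```text
t 5.45 pos [0.4751 0.1323 0.0376] w 0.0232 F [0.3  0.76 0.01] M [-0.042 -0.041  0.002]
[[-0.0004, 0.2406, 0.9706], [-0.0001, 0.9706, -0.2406], [-1.0, -0.0001, -0.0003]] q [ 0.67  0.28 -0.62 -0.   -0.68 -2.48]
jaw angle 76.07946680587402
units [ 0.014 -0.008 -0.001]
turn [-0.005 -0.005  0.002]
```

Request:
{"op": "carry_out", "data": {
  "deltas": [
    [-0.5,0,0,0,0,0],
    [-0.7,0,0,0,0,0],
    [-0.7,0,0,0,0,0],
    [-0.5,0,0,0,0,0],
    [0,0,0,0,0,0]
  ]
}}

```text
t: 5.95
eef_pos: [0.4736, 0.1313, 0.1353]
ee_rot: [-2.353, 1.566, -2.597]
force: [-0.2, 0.2, -1.1]
width: 0.0232
```

```bash
python3 st.py .512 -.096 .13 76.1; python3 -c "
from h import *
f=grab('side','side3')
s=arm.get_state();p=s['eef_pos'];print(proj(f,p))
im=cv2.imread('pics/side3.png')[130:270,240:400];cv2.imwrite('pics/side3c.png',cv2.resize(im,None,fx=4,fy=4,interpolation=3))"
```

```text
t 5.95 pos [0.4736 0.1313 0.1353] w 0.0232 F [-0.2   0.15 -1.11] M [ 0.042 -0.065  0.051]
[[-0.0045, 0.2411, 0.9705], [-0.0027, 0.9705, -0.2411], [-1.0, -0.0037, -0.0037]] q [ 0.67  0.14 -0.51 -0.   -0.93 -2.48]
jaw angle 76.04947655302837
units [ 0.144 -5.284  2.301]
turn [-0.013 -0.053  0.053]
(np.float64(318.8385174628492), np.float64(211.87440005907862))
```

View pics/side3c.png

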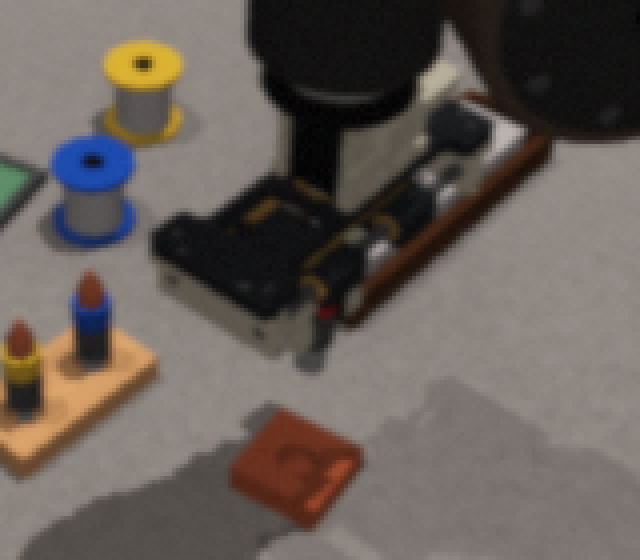

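Request:
{"op": "carry_out", "data": {
  "deltas": [
    [0,-0.9,0.4,0,-0.05,0.05],
    [0,-0.9,0.4,0,0,0],
    [0,-0.9,0.4,0,0,0],
    [0,-0.9,0.4,0,0,0],
    [0,-0.9,0.4,0,0,0]
  ]
}}

```text
t: 6.5
eef_pos: [0.5055, -0.0651, 0.129]
ee_rot: [-2.824, 1.564, -3.06]
force: [1.0, -0.1, -1.0]
width: 0.0234
```

Request:
{"op": "carry_out", "data": {
  "deltas": [
    [0.1,-0.6,0.2,0,0,0],
    [0,0,0,0,0,0],
    [0,0,0,0,0,0]
  ]
}}

```text
t: 6.8
eef_pos: [0.5051, -0.0959, 0.1203]
ee_rot: [-2.812, 1.557, -3.054]
force: [0.8, 0.4, -0.8]
width: 0.0234
```

```bash
python3 st.py .512 -.096 .1 76.1
```

```text
t 6.8 pos [ 0.5051 -0.0959  0.1203] w 0.0234 F [ 0.78  0.37 -0.8 ] M [ 0.024 -0.061  0.016]
[[-0.0142, 0.2399, 0.9707], [-0.0012, 0.9708, -0.2399], [-0.9999, -0.0046, -0.0135]] q [ 0.19  0.2  -0.47 -0.   -0.91 -2.01]
jaw angle 76.1195762741596
units [0.505 0.041 0.175]
turn [ 0.004 -0.193  0.066]
```

Request:
{"op": "carry_out", "data": {
  "deltas": [
    [0.5,0.04,0.18,0,-0.19,0.07],
    [0,0,0,0,0,0]
  ]
}}

```text
t: 7.0
eef_pos: [0.5114, -0.0954, 0.0986]
ee_rot: [3.114, 1.569, 2.871]
force: [-0.1, 0.5, -1.3]
width: 0.0234
```

```bash
python3 st.py .512 -.096 .08 76.1; python3 -c "
from h import *
s=arm.get_state();p=s['eef_pos']
for n in('side','top'):
    f=grab(n,n+'4'); u,v=proj(f,p-[0,0,.0316]);u2,v2=proj(f,p-[0,0,.011]);print(n,(u,v),(u2,v2))
    x,y=(int(u)-40,int(v)-30)
    im=cv2.imread(f'pics/{n}4.png')[y:y+60,x:x+80];cv2.imwrite(f'pics/{n}4c.png',cv2.resize(im,None,fx=9,fy=9,interpolation=3)); print(x,y)"
```

```text
t 7.0 pos [ 0.5114 -0.0954  0.0986] w 0.0234 F [-0.07  0.54 -1.25] M [-0.077  0.195  0.005]
[[-0.0017, 0.24, 0.9708], [0.0005, 0.9708, -0.24], [-1.0, 0.0, -0.0018]] q [ 0.19  0.23 -0.49 -0.   -0.85 -2.01]
jaw angle 76.11256191866089
units [ 0.464 -0.012  0.02 ]
turn [ 0.003 -0.026 -0.001]
side (np.float64(337.7221435003258), np.float64(173.21038315196853)) (np.float64(338.5742167836225), np.float64(167.35413766944544))
297 143
top (np.float64(372.55238227554815), np.float64(256.78960574345257)) (np.float64(374.69273561461057), np.float64(256.8347841609991))
332 226
```

View pics/side4c.png

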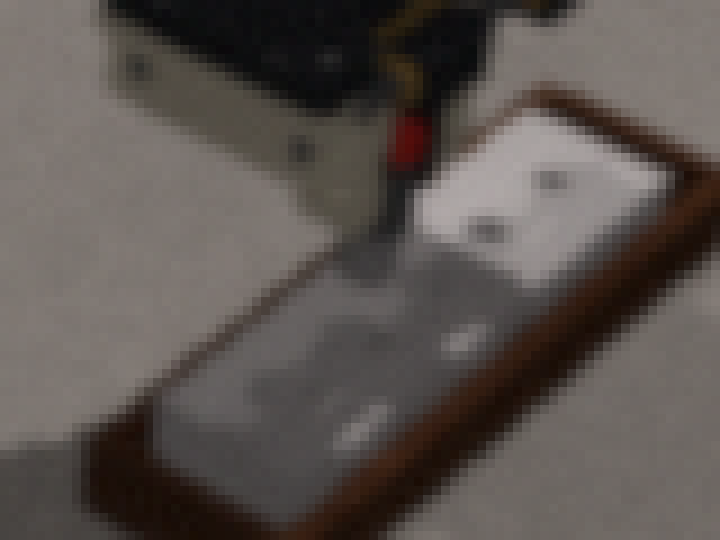

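View pics/top4c.png

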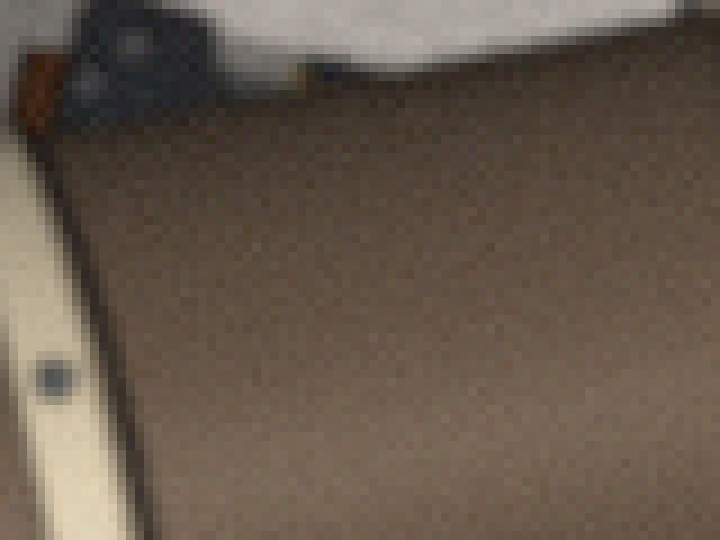

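```bash
python3 st.py .5123 -.0946 .076 76.1
```

```text
t 7.1 pos [ 0.5128 -0.0953  0.101 ] w 0.0235 F [-0.49  1.16 -0.46] M [-0.04  -0.052 -0.008]
[[0.0012, 0.2388, 0.9711], [0.0001, 0.9711, -0.2388], [-1.0, 0.0004, 0.0011]] q [ 0.19  0.23 -0.49  0.   -0.85 -2.  ]
jaw angle 76.18485832587352
units [ 0.625  0.013 -0.018]
turn [ 0.021  0.016 -0.005]
```

Request:
{"op": "carry_out", "data": {
  "deltas": [
    [0.5,0.01,-0.02,0.02,0,0],
    [0.1,0,0,0,0,0],
    [0,0,0,0,0,0]
  ]
}}

```text
t: 7.4
eef_pos: [0.5137, -0.093, 0.0793]
ee_rot: [0.25, 1.567, 0.011]
force: [-0.9, -0.1, -1.5]
width: 0.0231
```

```bash
python3 st.py .5123 -.0946 .073 76.1; python3 -c "
from h import *
s=arm.get_state();p=s['eef_pos']
for n in('side',):
    f=grab(n,n+'5'); u,v=proj(f,p-[0,0,.0316]);u2,v2=proj(f,p-[0,0,.011]);print(n,(u,v),(u2,v2))
    x,y=297,143
    im=cv2.imread(f'pics/{n}5.png')[y:y+60,x:x+80];im=cv2.convertScaleAbs(im,alpha=1.6);cv2.imwrite(f'pics/{n}5c.png',cv2.resize(im,None,fx=9,fy=9,interpolation=3))"
```

```text
t 7.4 pos [ 0.5137 -0.093   0.0793] w 0.0231 F [-0.9  -0.1  -1.46] M [-0.107 -0.067  0.015]
[[0.0042, 0.2368, 0.9715], [0.0, 0.9715, -0.2368], [-1.0, 0.001, 0.004]] q [ 0.2   0.26 -0.52  0.   -0.79 -2.01]
jaw angle 76.2995181059267
units [ 0.158 -0.048 -0.025]
turn [ 0.05   0.058 -0.015]
side (np.float64(335.8517531221531), np.float64(178.7629663812767)) (np.float64(336.6676083775863), np.float64(173.05183850075454))
```

View pics/side5c.png

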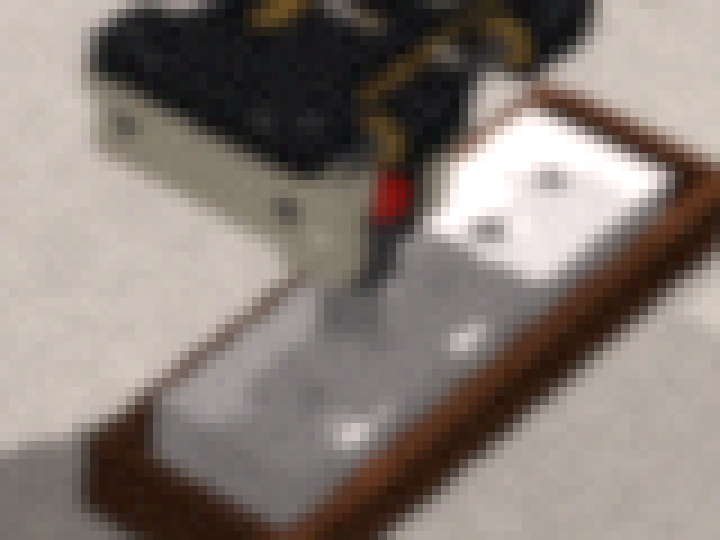

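Request:
{"op": "carry_out", "data": {
  "deltas": [
    [0.1,-0.05,-0.03,0.05,0.05,0],
    [0,0,0,0,0,0]
  ]
}}

```text
t: 7.65
eef_pos: [0.5127, -0.0944, 0.0768]
ee_rot: [0.693, 1.568, 0.451]
force: [0.7, 0.3, -0.6]
width: 0.0235
```

```bash
python3 st.py .5123 -.0946 .071 76.1
```

```text
t 7.65 pos [ 0.5127 -0.0944  0.0768] w 0.0235 F [ 0.71  0.34 -0.6 ] M [-0.075  0.006  0.009]
[[0.0026, 0.2398, 0.9708], [0.0013, 0.9708, -0.2398], [-1.0, 0.0018, 0.0022]] q [ 0.19  0.26 -0.52 -0.   -0.79 -2.01]
jaw angle 76.12452450277875
units [ 0.145 -0.008 -0.009]
turn [ 0.006  0.032 -0.026]
```

Request:
{"op": "carry_out", "data": {
  "deltas": [
    [0.08,-0.01,-0.01,0,0.03,-0.03],
    [0.06,0,0,0,0,0]
  ]
}}

```text
t: 7.85
eef_pos: [0.5129, -0.0947, 0.072]
ee_rot: [0.105, 1.569, -0.138]
force: [0.8, 0.7, -1.4]
width: 0.0238
```

Request:
{"op": "carry_out", "data": {
  "deltas": [
    [0.05,0,0,0,0,0]
  ]
}}

```text
t: 7.95
eef_pos: [0.5132, -0.0949, 0.0704]
ee_rot: [0.0, 1.568, -0.242]
force: [-1.4, -1.5, -0.7]
width: 0.0236
```

```bash
python3 st.py .5123 -.0946 .071 76.1
```

```text
t 7.95 pos [ 0.5132 -0.0949  0.0704] w 0.0236 F [-1.36 -1.5  -0.73] M [-0.737  0.803 -0.024]
[[0.0023, 0.2396, 0.9709], [-0.0006, 0.9709, -0.2396], [-1.0, 0.0, 0.0024]] q [ 0.19  0.27 -0.53  0.   -0.77 -2.01]
jaw angle 76.13499090813023
units [-0.016  0.002 -0.024]
turn [ 0.009  0.034 -0.   ]
```

Request:
{"op": "carry_out", "data": {
  "deltas": [
    [0.03,0,-0.01,0,0.03,0]
  ]
}}

```text
t: 8.05
eef_pos: [0.5124, -0.095, 0.0689]
ee_rot: [-2.456, 1.57, -2.698]
force: [-0.3, -0.5, -1.2]
width: 0.0236
```

```bash
python3 st.py .5123 -.0946 .068 76.1
```

```text
t 8.05 pos [ 0.5124 -0.095   0.0689] w 0.0236 F [-0.3  -0.46 -1.17] M [-0.27   0.182  0.004]
[[-0.0006, 0.2397, 0.9708], [-0.0003, 0.9708, -0.2397], [-1.0, -0.0004, -0.0005]] q [ 0.19  0.27 -0.53  0.   -0.77 -2.01]
jaw angle 76.12926128746976
units [ 0.023  0.009 -0.005]
turn [ 0.007 -0.007  0.006]
```

Request:
{"op": "carry_out", "data": {
  "deltas": [
    [0.04,0,0,0,0,0]
  ]
}}

```text
t: 8.15
eef_pos: [0.5124, -0.0951, 0.0672]
ee_rot: [-2.515, 1.57, -2.757]
force: [0.9, -0.2, -1.1]
width: 0.0239
```

```bash
python3 st.py .5123 -.0946 .066 76.1
```

```text
t 8.15 pos [ 0.5124 -0.0951  0.0672] w 0.0239 F [ 0.87 -0.22 -1.13] M [-0.127  0.063  0.001]
[[-0.0007, 0.2398, 0.9708], [-0.0003, 0.9708, -0.2398], [-1.0, -0.0004, -0.0006]] q [ 0.19  0.27 -0.53  0.   -0.77 -2.01]
jaw angle 76.12530895109457
units [ 0.03   0.011 -0.004]
turn [ 0.006 -0.009  0.006]
```

Request:
{"op": "carry_out", "data": {
  "deltas": [
    [0.06,0,0,0,0,0],
    [0.05,0,0,0,0,0]
  ]
}}

```text
t: 8.35
eef_pos: [0.5123, -0.0951, 0.0623]
ee_rot: [-2.687, 1.57, -2.929]
force: [0.7, 0.0, -0.6]
width: 0.0238
```

Request:
{"op": "carry_out", "data": {
  "deltas": [
    [0.06,0,0,0,0,0],
    [0.05,0,0,0,0,0]
  ]
}}

```text
t: 8.55
eef_pos: [0.5123, -0.0951, 0.0573]
ee_rot: [-2.713, 1.57, -2.956]
force: [-0.6, -1.6, -0.7]
width: 0.0234
```

```bash
python3 st.py .5123 -.0950 .0496 76.1
```

```text
t 8.55 pos [ 0.5123 -0.0951  0.0573] w 0.0234 F [-0.63 -1.62 -0.66] M [-0.095  0.128  0.013]
[[-0.001, 0.24, 0.9708], [-0.0002, 0.9708, -0.24], [-1.0, -0.0004, -0.0009]] q [ 0.19  0.29 -0.54 -0.   -0.75 -2.01]
jaw angle 76.1121982115005
units [0.193 0.001 0.   ]
turn [ 0.003 -0.013  0.006]
```

Sliding in freely, well below the surface-contact height. Now down to just above seating, then the last bit gently.

Request:
{"op": "carry_out", "data": {
  "deltas": [
    [0.05,0,0,0,0,0],
    [0.05,0,0,0,0,0]
  ]
}}

```text
t: 8.75
eef_pos: [0.5122, -0.0951, 0.0528]
ee_rot: [-2.725, 1.569, -2.968]
force: [-0.5, -0.6, -1.1]
width: 0.024
```

Request:
{"op": "carry_out", "data": {
  "deltas": [
    [0.04,0,0,0,0,0]
  ]
}}

```text
t: 8.85
eef_pos: [0.5122, -0.095, 0.051]
ee_rot: [-2.718, 1.569, -2.96]
force: [-0.3, -0.8, -0.6]
width: 0.0239
```

Request:
{"op": "carry_out", "data": {
  "deltas": [
    [0.03,0,0,0,0,0]
  ]
}}

```text
t: 8.95
eef_pos: [0.5122, -0.095, 0.0497]
ee_rot: [-2.698, 1.569, -2.94]
force: [-1.0, -0.4, -0.7]
width: 0.0237
```

Request:
{"op": "carry_out", "data": {
  "deltas": [
    [0.02,0,0,0,0,0]
  ]
}}

```text
t: 9.05
eef_pos: [0.5123, -0.0951, 0.0493]
ee_rot: [-2.502, 1.569, -2.744]
force: [-5.6, 1.0, 14.4]
width: 0.0235
```

Request:
{"op": "carry_out", "data": {
  "deltas": [
    [0.02,0,0,0,0,0]
  ]
}}

```text
t: 9.15
eef_pos: [0.5124, -0.0952, 0.0494]
ee_rot: [-2.26, 1.569, -2.502]
force: [-4.9, 1.8, 11.9]
width: 0.0233
```

Seated: contact at TCP z = 0.0493 (0.0496 predicted) at 14 N. Releasing.

Request:
{"op": "carry_out", "data": {
  "deltas": [
    [0,0,0,0,0,0],
    [0,0,0,0,0,0],
    [0,0,0,0,0,0]
  ],
  "hand": 0
}}

```text
t: 9.45
eef_pos: [0.5133, -0.095, 0.0501]
ee_rot: [-0.189, 1.57, -0.43]
force: [-0.3, -0.8, 1.0]
width: 0.0424
```

```bash
python3 st.py .5123 -.0950 .0500 76.1
```

```text
t 9.45 pos [ 0.5133 -0.095   0.0501] w 0.0424 F [-0.31 -0.77  1.03] M [-0.071 -0.07  -0.043]
[[0.0011, 0.2388, 0.9711], [-0.0005, 0.9711, -0.2388], [-1.0, -0.0002, 0.0012]] q [ 0.19  0.3  -0.55  0.   -0.73 -2.01]
jaw angle 76.18322735884222
units [ 0.003 -0.007 -0.025]
turn [0.021 0.017 0.003]
```

Request:
{"op": "carry_out", "data": {
  "deltas": [
    [-0.1,0,-0.02,0,0,0],
    [-0.3,0,0,0,0,0],
    [-0.6,0,0,0,0,0],
    [-0.9,0,0,0,0,0],
    [-0.9,0,0,0,0,0]
  ]
}}

```text
t: 9.95
eef_pos: [0.5092, -0.0951, 0.1632]
ee_rot: [-2.693, 1.562, -2.935]
force: [2.2, 1.2, 0.4]
width: 0.0821
```

Request:
{"op": "carry_out", "data": {
  "deltas": [
    [-0.9,0,0,0,0,0],
    [-0.5,0,0,0,0,0],
    [0,1,0,0,0,0],
    [0,1,0,0,0,0],
    [0,1,0,0,0,0]
  ]
}}

```text
t: 10.45
eef_pos: [0.5408, 0.0207, 0.235]
ee_rot: [0.285, 1.563, 0.038]
force: [1.0, -1.4, 1.2]
width: 0.0879
```

Request:
{"op": "carry_out", "data": {
  "deltas": [
    [0,1,0,0,0,0],
    [0,1,0,0,0,0],
    [0,1,0,0,0,0],
    [0,0,0,0,0,0],
    [0,0,0,0,0,0]
  ]
}}

```text
t: 10.95
eef_pos: [0.5713, 0.1461, 0.2413]
ee_rot: [0.448, 1.557, 0.205]
force: [-0.5, -0.8, -0.6]
width: 0.0872
```

```bash
python3 st.py; python3 -c "
from h import *
for n in('side','top'): f=grab(n,n+'6')
a=cv2.imread('pics/side6.png');b=cv2.imread('pics/top6.png')
a=cv2.resize(a[130:260,220:400],None,fx=4,fy=4,interpolation=3);cv2.imwrite('pics/side6c.png',a)
f,g=load('top6'),load('side6')
for z in(.062,.084,.11): print(z,proj(f,[.5123,-.095,z]),proj(g,[.5123,-.095,z]))"
```

```text
t 10.95 pos [0.5713 0.1461 0.2413] w 0.0872 F [-0.54 -0.82 -0.59] M [-0.116  0.054  0.016]
[[0.0131, 0.241, 0.9704], [0.0027, 0.9705, -0.241], [-0.9999, 0.0058, 0.0121]] q [ 0.59  0.2  -0.17  0.01 -1.18 -2.4 ]
jaw angle 76.05653157534562
0.062 (np.float64(371.87408982455077), np.float64(256.33462796388534)) (np.float64(337.1576518011703), np.float64(174.5658592486004))
0.084 (np.float64(374.13527214088435), np.float64(256.3720791108466)) (np.float64(338.0570063677239), np.float64(168.34671699195204))
0.11 (np.float64(376.9474382300502), np.float64(256.4185799237376)) (np.float64(339.1555374362314), np.float64(160.75886483084338))
```

View pics/side6c.png

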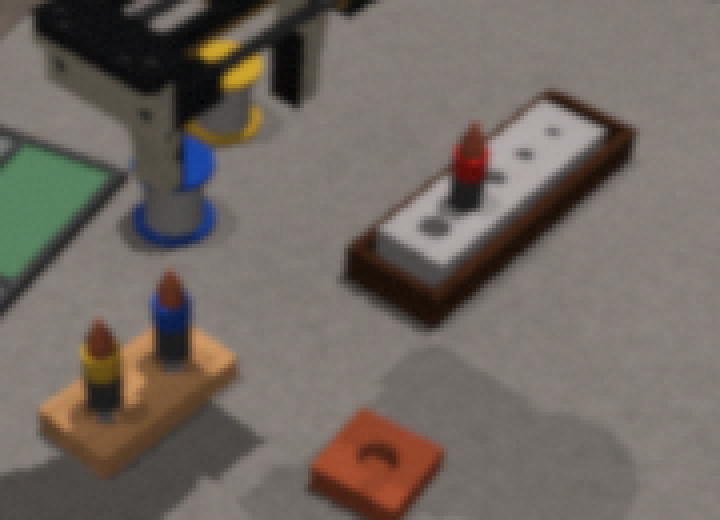

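View pics/top6.png

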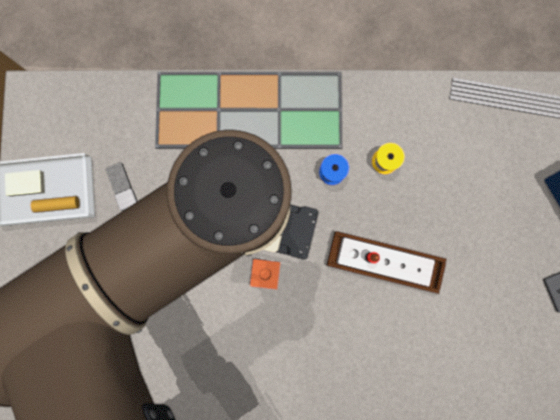

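The side view shows the red-banded tip upright in the second-largest hole with its sleeve on the strip and no shank showing. In the top view its band is at about (373,257), against (374,256) predicted. The stand is empty, and the block tips and spools are unmoved.

```bash
python3 -c "
from station import arm
print(arm.job_done())"
```

```text
the job is handed in; nothing more can be done
None
```

The tip on the stand was the red-banded 18 mm one. It now stands released, shank down, in the 18 mm hole, the second largest, and I handed the job in at about 11 s.

- **Hole position:** I measured it from the strip outline and the holes in both views, corrected for the camera offset seen at the stand. The shank slid in on the first try with about 2 N or less at the readings.
- **Seating:** the sleeve met the strip at TCP height 0.0493 m, against 0.0496 m predicted. The force reached about 14 N, under the 25 N limit.
- **Final pictures:** the tip is upright with its sleeve on the strip and no shank showing. The stand is empty, and the block tips and spools look unmoved. The arm hid the flux jar and part of the brush in the last top view, so I did not re-check those; the arm only worked well away from them.

**What did not go to plan:**
- **First descent to grasp:** the arm drifted about 12 mm while the fingers were closing. I reopened them and corrected before they touched the tip.
- **Camera disagreement:** the two cameras differed by about 4 mm on the hole position until I allowed for their offsets.

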